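Clip the bracket to its fence and hold the pen gauge on the marked spot

ROBOT

A 7-joint arm with a two-finger parallel gripper is mounted at the origin on a cart in front of the work surface, level with it; the furniture and walls round the work are solid. World frame = base frame: x ahead of the robot, y to its left, z up, the work surface at z = 0. Lengths are in mm, angles in degrees, forces in N, time in s.
With the tool pointing down it reaches from about 350 to 900 mm from the base axis. Payload 7.2 kg.
Tool frame: the origin (TCP) lies at the very end of the fingers, on their centre line; the grasp point (between the pads) lies 19 mm behind it (bot.tcp_to_grasp is the distance from the TCP to the grasp point, in mm); z points along the fingers, y is the line along which they close (so a half turn about z gives the same grasp; the last joint's range is limited). The gripper opens to 85 mm and grips with 20 to 120 N. Pads are 22 mm wide; open, the fingers measure 114 mm over their backs; the gripper's body (76 mm by 85 mm) begins 54 mm behind the grasp point. The pads swing forward as they close: fully open they stand 13 mm farther back than shut.
Start: joints at [63.587, 23.554, -0.728, 91.456, 0.321, 64.991, -4.71], TCP at [239.224, -577.408, 231.297] pointing down, gripper open.
Joint ranges: [-169.25, 169.25], [-16.82, 113.86], [-84.01, 82.57], [7.8, 145.47], [-59.2, 239.2], [7.22, 106.19], [-163.78, 163.78]. Speed limits (degrees/s): [136.94, 136.94, 172.46, 172.46, 180, 180, 180].

INTERFACE

Orientations are given as [roll, pitch, yaw] about the fixed x, y, z axes, in that order (R = Rz(yaw) Ry(pitch) Rx(roll)).
In Python, from cell import bot, viewer, workorder gives the robot as it stands (bot), with the cameras (viewer) and the job (workorder).
- The arm moves only by the tool shift_gripper, called in YAML: its name, and indented under it one key for each argument. Schema: {"type":"object","properties":{"motion":{"type":"array","items":{"type":"object","properties":{"xyz":{"type":"array","items":{"type":"number"},"minItems":3,"maxItems":3},"yaw":{"type":"number"}},"additionalProperties":false},"minItems":1,"maxItems":20},"finger_gap":{"type":"number"},"only":{"type":"string"},"quiet":{"type":"boolean"},"lines":{"type":"string"}},"required":["motion"],"additionalProperties":false}. motion is a list of rows, 1 to 20 of them, each an object with the fields xyz (a list: dx, dy, dz in mm), yaw (a turn about the tool's z in degrees); a field left out counts as zero; each row shifts and turns the commanded pose from where the row before left it, along the tool's axes as they then stand; what a row does not reach is not made up. A row lasts 1/10 s, in which the tool goes at most 50 mm and 8.59 degrees, less where a joint would pass 70% of its speed; a pose out of reach is approached as far as the arm can. finger_gap is the finger opening in mm, set as the call begins (left out keeps the last). The fingers move at their own pace and stop on an object; the grip force is fixed at half the most. Time passes only in rows, so rows that do not move let the fingers close. The tool returns the time, the measured TCP pose, the force, the opening and the grip force at its end. only (a regular expression) keeps the lines of the reply that match it, lines (a string "A,B") keeps lines A to B, and quiet returns only ok. Input that does not fit is refused with a message, and nothing moves.
- bot.observe(): the state, without advancing time (a new reading comes with each control period).
- viewer.camera(name): name is "scene" or "top"; returns a dict with "frame" (420x560x3 uint8, blue, green, red), "mtx" (3x3 intrinsics, pixels), "T" (4x4, takes a point from camera to world coordinates). Camera axes: x right, y down, z forward; pixel columns grow to the right and rows downward; lengths in mm; the calibration is good to about 2 mm. A picture is of the moment at which its call begins. There is no depth.
- workorder.sign_off(): hands the job in; it is judged then, once.
The state is a dict: "clock": time; "joints": joint angles; "dq": joint speeds; "effort": joint torques, N m; "tcp_pos": TCP position; "eef_rot": TCP orientation; "ft_force": force on the tool from outside, world axes, zero at the start; "ft_torque": the same for the moment, N m; "finger_gap": finger opening in mm; "grip_force": force on a finger pad.
Only numpy, scipy, OpenCV 4.12 (cv2) and the standard library are available. Lean on these libraries where they do the work, as an engineer would, in place of code of your own. Each camera call takes 0.05 s, during which the arm holds its last target. There are 200 camera calls.

TASK

Squeeze the tails of the orange spring clip to take it off its wooden parking block, push it down over the top edge of the steel fence and let go, so that its jaws shut on the fence and the blue bracket's upright leg together. Then draw the grey pen gauge up out of its stand, set its tip upright on the red spot on the bracket's foot and press it on lightly, never hard, until the sprung tip is pushed about half-way in. Finish while still holding the gauge there in the gripper, with the clip in place, and leave the tin, the bearing and the pliers alone.

Things in the scene. Friction and masses are not known exactly. Their poses are not given: they have to be found in the camera images.
- fixture: Fixed fixture: dark steel base plate 12 mm thick, x -52 to +62 mm, y +-85 mm. On it stands a steel fence 4 mm thick (x +20 to +24 mm), 150 mm long in y, its top 61 mm above the bench; behind the fence, only at y = +-72 mm, two gussets 30 mm deep and high. Origin on the bench; x points from the bracket's side to the fence, away from the robot; z up.
- fence_top (a point): Middle of the fence's top edge (mid-thickness, mid-length, 61 mm above the bench); axes as the fixture's.
- bracket: Blue steel angle bracket, 0.2 to 0.33 kg, loose on the base plate, its upright leg 0.5 to 4 mm before the fence. Leg and foot 4 mm thick, 110 mm long in y. The foot reaches 65 mm from the leg's back face toward the robot (-x); the leg is 49 mm high, level with the fence. Origin: bottom of the leg's back face, mid-length; x toward the fence, z up.
- leg_top (a point): Middle of the top edge of the bracket's leg (mid-thickness: 2 mm behind and before it lie the leg's faces).
- spot (a point): Centre of the marked spot on the top of the bracket's foot: a red disc of 11 mm diameter in a white ring of 16 mm with a black dot, 40 mm from the leg's back face; foot top is 16 mm above the bench.
- park: Fixed wooden parking block: base 60 x 80 x 10 mm with an upright board 8 mm thick (in x), 60 mm long (in y), its top 60 mm above the bench, on which the clip sits. Origin on the bench; x across the board. (A tall green drill press, part of the furniture, stands to the right of the fixture: draw the arm in before swinging past it.)
- clip: Orange spring clip like a big clothes peg, 60 g, 30 mm wide in y, starting astride the parking board, jaws down, tails up. Origin: middle of its hinge pin; x across the jaws, z up at the start (this body is the -x lever and tilts with it). Flat tails rise 34 mm above the pin, leaning outward: 38 mm over their tops at the start. Jaw pads lie 32 to 42 mm below the pin.
- clip_pin (a point): Middle of the clip's hinge pin (8 mm diameter, along y). It can come down to 4 mm above an edge between the jaws. Park height of the pin: about 64 mm above the bench.
- clip_jaw (a joint): Clip opening, rad: 0 when shut on 8 mm (as at the start), negative on less, 0.42 at its stop. Squeezing the tails together across x (12 N at mid tail; grip with 25 N or more) opens it to the stop, where the tails are parallel, 24 mm over their outer faces, the jaws 23 mm apart, and the clip is stiff to carry. Let go, it shuts with about 5 N.
- stand: Fixed grey plastic stand, 64 x 64 x 62 mm, with a 27 mm hole straight down through its middle in which the gauge hangs by its collar. Origin on the bench, under the hole.
- gauge: Pen gauge (grey, black bands, yellow cap), 157 mm long, about 0.12 kg, upright. Origin: the end of its tip when fully extended; z up along the pen. Barrel 23 mm diameter from 38 to 153 mm above the origin; its collar, 36 mm diameter at 60 to 66 mm, rests on the stand. Grip it above the collar, well at 112 mm. Lift it 65 mm to clear the stand.
- tip (a point): End of the gauge's sprung steel tip (6 mm diameter), moves in with it; z along the pen.
- gauge_tip (a joint): How far the gauge's tip is pushed in, m: 0 extended, 0.010 at its stop. The spring gives 1 N at first touch and 0.5 N more for each mm: 3.5 N half-way in, 6 N at the stop.
- tin: Bystander: round tin, 56 mm diameter, 22 mm high.
- bearing: Bystander: steel ball bearing, 44 mm diameter, 12 mm high.
- pliers: Bystander: long-nose pliers with blue handles, 186 mm long.

How it is judged (in metres and radians):
On the way, in this order (a step that is already met when the one before it is completed fails the run):
1. the clip is shut on the fence and the bracket's leg together and let go (contact force between clip and bracket above 1.5 N and contact force between clip and fixture above 1.5 N and z of clip_pin in the frame of fence_top above 0 m and value of joint clip_jaw below 0.12 rad and contact force between clip and the fingers below 0.1 N and contact force between clip and the arm below 0.1 N), for 0.3 s.
2. the gauge is drawn out of its stand, in the gripper (z of gauge in the frame of stand above 0.063 m and contact force between gauge and the fingers above 1 N), for 0.2 s.
At the end, for the whole second after the job is handed in: Clip let go, pin above the fence, over 1.5 N on fence and on leg; gauge in the fingers, upright within 0.12 rad, tip within 6.5 mm of the spot, pushed in 2 to 8.5 mm with 0.8 to 7 N, touching neither clip nor fixture; bracket flat on the base; gauge and bracket still (all of step 1 and horizontal distance between tip and spot below 0.0065 m and angle between gauge's own z axis and vertical below 0.12 rad and value of joint gauge_tip between 0.002 and 0.0085 m and contact force between gauge and bracket between 0.8 and 7 N and contact force between gauge and the fingers above 1 N and contact force between gauge and clip below 0.1 N and contact force between gauge and fixture below 0.1 N and angle between bracket's own z axis and vertical below 0.06 rad and z of spot in the frame of fixture below 0.019 m and linear speed of each of gauge, bracket below 0.02 m/s); the arm keeps its last pose, push and grip.
It fails at once if the tin is moved by more than 20 mm (distance of tin from where it was at the start of the episode above 0.02 m).
It fails at once if the bearing is moved by more than 20 mm (distance of bearing from where it was at the start of the episode above 0.02 m).
It fails at once if the pliers are moved by more than 20 mm (distance of pliers from where it was at the start of the episode above 0.02 m).
It fails at once if the gauge is pressed hard on the bracket (over 12 N) (contact force between gauge and bracket above 12 N).
It also fails if it takes over 58 s, if anything falls off the work surface, if the arm or the gripper's body presses on something with over 40 N, if the wrist force passes 120 N, or if a joint passes its speed limit or range.

## Working session

There is one attempt and no reset: what is moved stays moved. The work goes in short steps, Python scripts to look and compute and a tool call to move; the robot and the scene stay as the last step left them, time stands still between calls to the robot, and variables do not carry over. Pictures are saved under pics/ and viewed, at most 10 in all, crops included, and the job is handed in when it is done.

```bash
ls; mkdir -p pics; python3 - <<'E'
from cell import bot, viewer, workorder
import cv2,numpy as np
np.set_printoptions(precision=4,suppress=True)
for n in("scene","top"):
    c=viewer.camera(n); cv2.imwrite(f"pics/{n}0.png",c["frame"]); np.savez(f"pics/{n}0.npz",**c); print(n,c["mtx"],c["T"])
print(bot.observe())
E
```

```text
cell.py
pics
scene [[508.7787   0.     289.1466]
 [  0.     508.7787 216.3085]
 [  0.       0.       1.    ]] [[  0.5425  -0.55     0.635   -2.4808]
 [ -0.84    -0.3584   0.4073 -42.0406]
 [  0.0036  -0.7544  -0.6564 648.4879]
 [  0.       0.       0.       1.    ]]
top [[515.0625   0.     270.9782]
 [  0.     515.0625 202.7365]
 [  0.       0.       1.    ]] [[   0.1433   -0.9687    0.2028  331.8492]
 [  -0.9896   -0.1418    0.0219  312.0544]
 [   0.0075   -0.2039   -0.979  1078.2185]
 [   0.        0.        0.        1.    ]]
{'clock': 0.1, 'joints': array([63.5868, 23.5973, -0.7307, 91.4978,  0.3218, 64.9912, -4.709 ]), 'dq': array([-0.055 , -0.1664,  0.0468, -0.1032,  0.0408, -0.0664, -0.0238]), 'effort': array([  0.0033, -60.1823,   0.6844, -30.0088,   0.014 ,   0.0064,
         0.    ]), 'tcp_pos': array([ 239.0483, -577.0014,  230.527 ]), 'eef_rot': array([-179.916 ,    0.0058,   22.5103]), 'ft_force': array([-0.3707, -0.1516, -0.2174]), 'ft_torque': array([-0.0312,  0.0401,  0.0369]), 'grip_force': 0.0, 'finger_gap': 85.27675588300832}
```

View pics/scene0.png

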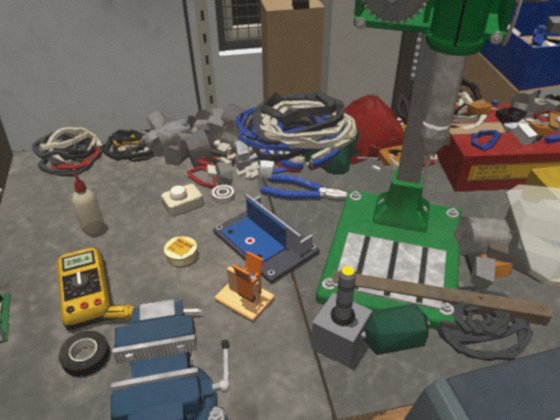

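View pics/top0.png

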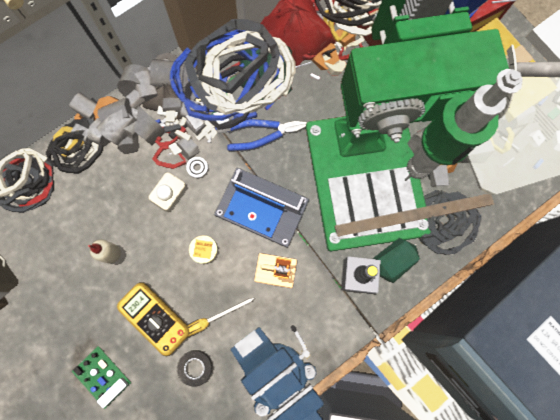

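The scene view shows the fixture at about (265,235), clip on park at (245,280), and gauge and stand at (345,315). In the top view they are at (262,207), (277,270) and (362,273). I'll enlarge both.

```bash
python3 - <<'E'
import cv2
a=cv2.imread("pics/top0.png")[160:300,205:395]; cv2.imwrite("pics/tc.png",cv2.resize(a,None,fx=4,fy=4,interpolation=cv2.INTER_CUBIC))
a=cv2.imread("pics/scene0.png")[190:340,205:375]; cv2.imwrite("pics/sc.png",cv2.resize(a,None,fx=4,fy=4,interpolation=cv2.INTER_CUBIC))
E
```

```text
(no output)
```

View pics/tc.png

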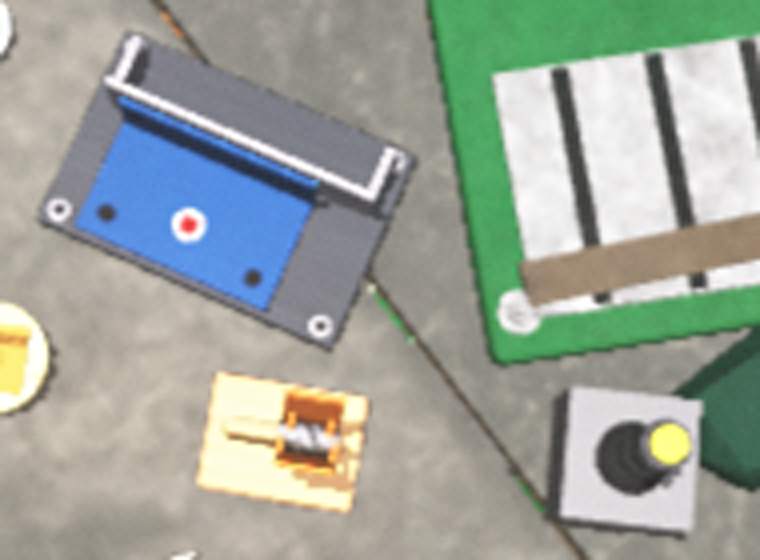

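View pics/sc.png

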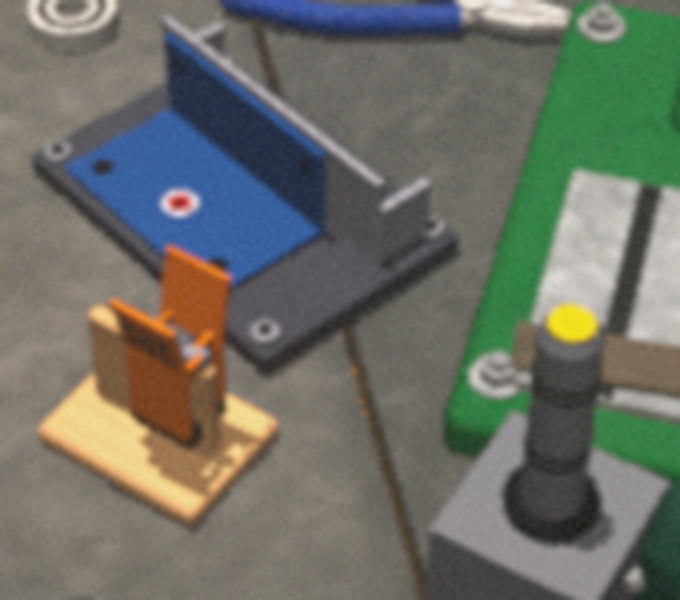

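Read off the crops: spot (188,225) in top and (179,202) in scene. Fence top runs (108,84)-(372,193) in top and (168,20)-(381,184) in scene. Clip tails top near (310,392) and (306,464). Gauge cap (670,443) and (572,322).

```bash
cat > h.py <<'E'
import numpy as np
O={"top":(205,160),"scene":(205,190)}
def ray(n,c,crop=True):
    d=np.load(f"pics/{n}0.npz"); p=(np.array(c,float)+.5)/4-.5+O[n] if crop else np.array(c,float)
    v=d["T"][:3,:3]@np.linalg.inv(d["mtx"])@[*p,1]; return d["T"][:3,3],v
def atz(n,c,z,crop=True):
    o,v=ray(n,c,crop); return (o+v*(z-o[2])/v[2])[:2]
def tri(a,b):
    (o,v),(q,w)=ray("top",a),ray("scene",b)
    s=np.linalg.lstsq(np.c_[v,-w],q-o,rcond=None)[0]; return (o+v*s[0]+q+w*s[1])/2
E
python3 - <<'E'
from h import *
np.set_printoptions(precision=1,suppress=True)
S=dict(spot=[(188,225),(179,202),16],fl=[(110,84),(168,20),61],fr=[(372,193),(381,184),61],cap=[(670,443),(572,322),159],
 bfl=[(40,212),(37,158),12],bfr=[(331,347),(265,365),12],bbr=[(413,158),(457,242),12],
 pl=[(217,372),None,10],pb=[(369,399),(277,428),10],pf=[(350,511),(192,522),10],pn=[(197,486),(40,433),10],
 s1=[(568,387),(515,413),62],s2=[(702,402),(668,484),62],s3=[(692,535),(592,598),62],s4=[(560,518),(433,530),62],
 tbl=[(285,390),(167,247),98],tbr=[(343,396),(228,272),98],tfl=[(278,462),(110,302),98],tfr=[(333,469),(182,345),98],
 footl=[(77,221),None,16],footr=[(267,309),None,16],legl=[(121,100),(168,36),61],legr=[(318,187),(325,150),61])
for k,(a,b,z) in S.items():
    print(k,atz("top",a,z),atz("scene",b,z) if b else "",tri(a,b) if b else "")
E
```

```text
spot [518.2 371.9] [515.6 374.9] [516.8 373.4  16.3]
fl [576.6 419.6] [574.2 421.5] [575.7 420.8  60.6]
fr [539.9 280.2] [534.  280.4] [539.6 281.6  56.5]
cap [426.8 137.2] [422.7 139.5] [425.8 138.6 157.3]
bfl [514.6 450.2] [506.8 450. ] [513.6 452.9   5.9]
bfr [466.  288.9] [459.2 289.6] [465.  290.7   6.6]
bbr [571.8 259.7] [565.3 259.3] [572.  260.8   6.1]
pl [444.8 345.7]  
pb [442.3 265.7] [435.3 267.4] [440.8 267.7   5.2]
pf [384.1 267.7] [378.6 268.7] [382.8 269.2   5.8]
pn [385.4 347.2] [381.1 346.1] [384.8 348.1   5.3]
s1 [457.  171.5] [454.2 171.6] [456.7 171.9  59.6]
s2 [459.2 105.2] [455.2 108.8] [457.7 107.2  61.2]
s3 [394.1 103.5] [396.3 109.1] [392.7 106.2  68.9]
s4 [393.  168.1] [391.2 169.7] [392.2 169.   61.8]
tbl [431.7 309.6] [425.8 310. ] [430.6 311.2  93.9]
tbr [432.9 282. ] [427.7 282.8] [431.8 283.4  94.7]
tfl [397.6 308.1] [391.1 310.6] [395.6 310.3  95. ]
tfr [398.1 282. ] [388.4 275.5] [398.3 282.3  85.1]
footl [511.9 429.8]  
footr [480.3 324.6]  
legl [569.2 412.8] [564.7 414.5] [568.1 414.5  59.2]
legr [539.  307.6] [539.  311.9] [537.3 308.8  64.2]
```

```bash
python3 - <<'E'
from h import *
np.set_printoptions(precision=0,suppress=True)
def t(a,b):
    (o,v),(q,w)=ray("top",a,0),ray("scene",b,0); s=np.linalg.lstsq(np.c_[v,-w],q-o,rcond=None)[0]; print((o+v*s[0]),(q+w*s[1]))
t((392,118),(398,8)); t((350,150),(360,22))   # gear, head lower corner
for c in [(315,125),(335,245),(428,232),(490,200)]: print(c,atz("top",c,15,0))
d=np.load("pics/top0.npz")
for P in [(0,0,0),(0,0,200),(0,0,400),(100,-200,300),(150,-350,300)]:
    p=d["mtx"]@(d["T"][:3,:3].T@(np.array(P)-d["T"][:3,3])); print(P,p[:2]/p[2])
E
```

```text
[601. 185. 436.] [599. 189. 435.]
[555. 233. 419.] [562. 220. 423.]
(315, 125) [737. 266.]
(335, 245) [483. 192.]
(428, 232) [538.   2.]
(490, 200) [ 625. -122.]
(0, 0, 0) [404. 510.]
(0, 0, 200) [438. 560.]
(0, 0, 400) [495. 643.]
(100, -200, 300) [613. 536.]
(150, -350, 300) [723. 514.]
```

shift_gripper:
  motion:
    - {"xyz": [0, -45, -22]}
    - {"xyz": [0, -45, -22]}
    - {"xyz": [0, -45, -22]}
    - {"xyz": [0, -45, -22]}
    - {"xyz": [0, -40, -20]}
    - {}

```text
clock: 0.7
tcp_pos: [153.9, -371.9, 342.1]
eef_rot: [179.8, -0.0, 22.5]
ft_force: [0.6, -0.6, -0.8]
finger_gap: 85.4
grip_force: 0.0
```

shift_gripper:
  motion:
    - {"xyz": [49, -3, 0], "yaw": -7}
    - {"xyz": [49, -3, 0], "yaw": -7}
    - {"xyz": [49, -3, 0], "yaw": -7}
    - {"xyz": [49, -3, 0], "yaw": -7}
    - {"xyz": [49, -3, 0], "yaw": -7}
    - {"xyz": [49, -3, 0], "yaw": -7}
    - {"xyz": [49, -3, 0], "yaw": -7}
    - {"xyz": [49, -3, 0], "yaw": -7}
    - {"xyz": [49, -3, 0], "yaw": -7}
    - {"xyz": [49, -3, 0], "yaw": -7}
    - {"xyz": [49, -3, 0], "yaw": -7}
    - {"xyz": [49, -3, 0], "yaw": -7}
    - {"xyz": [49, -3, 0], "yaw": -7}
    - {"xyz": [49, -3, 0], "yaw": -7}
    - {"xyz": [35, -2, 0], "yaw": -5}
    - {"yaw": 8}
    - {"yaw": 8}
    - {"yaw": 8}
    - {"yaw": 8}
    - {"yaw": 5}
  finger_gap: 70

```text
clock: 2.7
tcp_pos: [328.3, 230.3, 338.7]
eef_rot: [-179.9, -0.0, 88.2]
ft_force: [1.7, 1.0, -0.4]
finger_gap: 69.9
grip_force: 0.0
```

shift_gripper:
  motion:
    - {}
    - {}

```text
clock: 2.9
tcp_pos: [328.2, 230.2, 338.9]
eef_rot: [-180.0, -0.0, 88.7]
ft_force: [0.7, -0.0, 0.2]
finger_gap: 70.0
grip_force: 0.0
```

```bash
cat > go.py <<'E'
import sys,numpy as np
from cell import bot, viewer, workorder
o=bot.observe(); y=np.radians(o["eef_rot"][2]); p=o["tcp_pos"]
t=np.array([float(a) for a in sys.argv[1:4]]); d=t-p
print("d tool",np.round([np.cos(y)*d[0]+np.sin(y)*d[1],np.sin(y)*d[0]-np.cos(y)*d[1],-d[2]],1), "rot",np.round(o["eef_rot"],2), "turn", round((o["eef_rot"][2]-float(sys.argv[4])+180)%360-180,1))
E
python3 go.py 412 296 150 88.8
```

```text
d tool [ 67.7  82.2 188.9] rot [-1.7996e+02 -1.0000e-02  8.8660e+01] turn -0.1
```

shift_gripper:
  motion:
    - {"xyz": [13.5, 16.4, 38]}
    - {"xyz": [13.5, 16.4, 38]}
    - {"xyz": [13.5, 16.4, 38]}
    - {"xyz": [13.5, 16.4, 38]}
    - {"xyz": [13.5, 16.4, 37]}
    - {}
    - {}

```text
clock: 3.6
tcp_pos: [411.0, 295.9, 149.2]
eef_rot: [-179.8, 0.0, 88.7]
ft_force: [-0.2, 0.8, -0.1]
finger_gap: 70.1
grip_force: 0.0
```

```bash
python3 - <<'E'
from cell import bot, viewer, workorder
import cv2,numpy as np
a=viewer.camera("scene"); f=a["frame"][190:340,165:365]
b=viewer.camera("top"); g=b["frame"][200:320,205:365]
f=cv2.resize(f,(800,600),interpolation=2)
cv2.imwrite("pics/a1.png",f)
# world fingers check
E
python3 go.py 412 296 67 88.8
```

```text
d tool [ 0.   0.2 84.4] rot [ 1.7993e+02 -4.0000e-02  8.8580e+01] turn -0.2
```

View pics/a1.png

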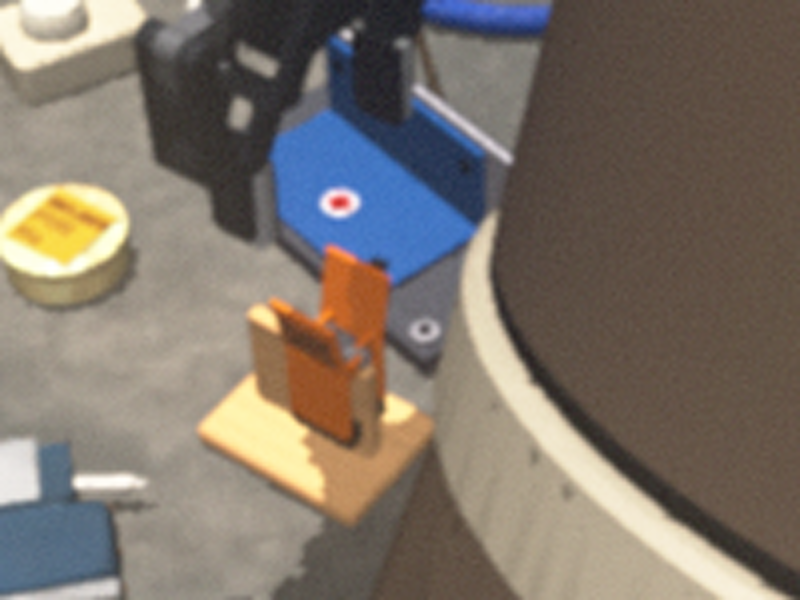

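The fingers hang above the clip, straddling its tails: clip at (335,370), fingertips at (240,235) and (385,110). They are lined up, so I'll go down and squeeze.

shift_gripper:
  motion:
    - {"xyz": [0, 0, 28]}
    - {"xyz": [0, 0, 28]}
    - {"xyz": [0, 0, 27]}
    - {}

```text
clock: 4.1
tcp_pos: [411.3, 294.1, 66.6]
eef_rot: [-180.0, 0.1, 88.5]
ft_force: [0.3, -0.3, -0.2]
finger_gap: 70.0
grip_force: 0.0
```

shift_gripper:
  motion:
    - {}
    - {}
    - {}
    - {}
    - {}
    - {}
    - {}
    - {}
    - {}
    - {}
  finger_gap: 5

```text
clock: 5.1
tcp_pos: [414.4, 297.4, 70.4]
eef_rot: [179.7, -0.2, 88.5]
ft_force: [0.7, -0.8, 13.5]
finger_gap: 22.7
grip_force: 59.0
```

shift_gripper:
  motion:
    - {"xyz": [0, 0, -15]}
    - {"xyz": [0, 0, -25]}
    - {"xyz": [0, 0, -25]}
    - {"xyz": [0, 0, -20]}
    - {}
    - {}

```text
clock: 5.7
tcp_pos: [412.1, 295.5, 153.0]
eef_rot: [179.9, -0.0, 88.5]
ft_force: [-0.5, 0.3, -0.3]
finger_gap: 22.2
grip_force: 59.5
```

```bash
python3 - <<'E'
from cell import bot, viewer, workorder
import cv2,numpy as np
a=viewer.camera("scene"); np.savez("pics/scene1.npz",**a)
cv2.imwrite("pics/a2.png",cv2.resize(a["frame"][170:320,185:345],(640,600),interpolation=2))
b=viewer.camera("top");np.savez("pics/top1.npz",**b)
E
python3 go.py 554 333 145 73.4
```

```text
d tool [ 41.7 141.4   6.8] rot [-1.7997e+02  5.0000e-02  8.8500e+01] turn 15.1
```

View pics/a2.png

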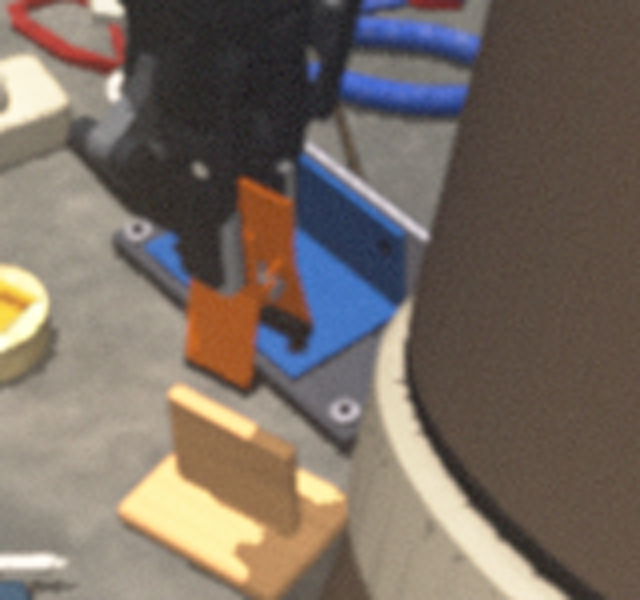

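shift_gripper:
  motion:
    - {"yaw": 7.5}
    - {"yaw": 7.6}

```text
clock: 6.0
tcp_pos: [411.3, 295.1, 151.1]
eef_rot: [-179.9, 0.1, 73.1]
ft_force: [0.1, -0.7, -1.7]
finger_gap: 22.6
grip_force: 59.5
```

```bash
python3 go.py 549 333.6 123 73.4
```

```text
d tool [ 76.9 120.6  28.1] rot [-1.799e+02  8.000e-02  7.312e+01] turn -0.3
```

shift_gripper:
  motion:
    - {"xyz": [19.2, 30.1, 0]}
    - {"xyz": [19.2, 30.1, 0]}
    - {"xyz": [19.2, 30.1, 0]}
    - {"xyz": [19.2, 30.2, 0]}
    - {"xyz": [0, 0, 14]}
    - {"xyz": [0, 0, 14]}
    - {}
    - {}

```text
clock: 6.8
tcp_pos: [547.9, 334.5, 123.4]
eef_rot: [-179.9, 0.1, 73.5]
ft_force: [-0.0, -0.4, 0.2]
finger_gap: 22.3
grip_force: 59.5
```

```bash
python3 - <<'E'
from cell import bot, viewer, workorder
import cv2,numpy as np
a=viewer.camera("scene"); b=viewer.camera("top")
A=cv2.resize(a["frame"][150:300,195:295],(400,600),interpolation=2)
B=cv2.resize(b["frame"][140:290,205:305],(400,600),interpolation=2)
cv2.imwrite("pics/a3.png",np.hstack([A,B]))
E
python3 go.py 549 333.6 123 73.4
```

```text
d tool [-1.2  0.6  1.7] rot [ 1.7998e+02 -1.0000e-02  7.3450e+01] turn 0.0
```

View pics/a3.png

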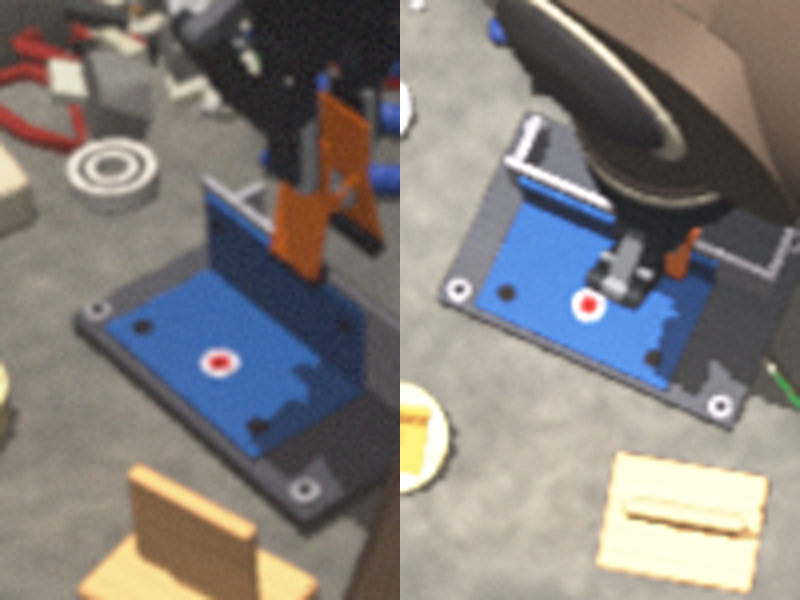

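```bash
python3 - <<'E'
from h import *
O["scene"]=(195,150)
th=np.radians(-16.6); X=np.array([np.cos(th),np.sin(th)]);Y=np.array([-X[1],X[0]])
F=np.array([554.1,351.])
for c in [(272,252),(325,281),(332,212),(380,252)]:
    for z in (76,79): 
        p=atz("scene",c,z)-F; print(c,z,np.round([p@X,p@Y],1))
for c,z in [((208,180),61),((270,222),61),((219,362),16)]:
    p=atz("scene",c,z)-F; print(c,z,np.round([p@X,p@Y],1))
E
```

```text
(272, 252) 76 [-20.5  -0. ]
(272, 252) 79 [-22.6  -2.8]
(325, 281) 76 [-15.1 -29.5]
(325, 281) 79 [-17.2 -32.1]
(332, 212) 76 [16.5  4.2]
(332, 212) 79 [14.2  1.3]
(380, 252) 76 [ 15.  -30.2]
(380, 252) 79 [ 12.7 -32.8]
(208, 180) 61 [-0.9 73.3]
(270, 222) 61 [ 2.1 30.9]
(219, 362) 16 [-43.8  11.9]
```

Scene side (left half): the jaws straddle the fence top, with the near jaw bottom at (272,252)-(325,281) and the far at (332,212)-(380,252). That puts the clip's centre about -2 mm from mid-fence, which is right. Going down.

shift_gripper:
  motion:
    - {"xyz": [0, 0, 12]}
    - {"xyz": [0, 0, 12]}
    - {"xyz": [0, 0, 12]}
    - {"xyz": [0, 0, 9]}
    - {}
    - {}

```text
clock: 7.5
tcp_pos: [549.1, 334.9, 78.8]
eef_rot: [-180.0, 0.0, 73.4]
ft_force: [0.6, 0.2, -0.8]
finger_gap: 22.6
grip_force: 59.5
```

shift_gripper:
  motion:
    - {"xyz": [0, 0, 3]}
    - {"xyz": [0, 0, 3]}
    - {"xyz": [0, 0, 2]}
    - {}
    - {}

```text
clock: 8.0
tcp_pos: [549.5, 334.8, 71.5]
eef_rot: [180.0, -0.0, 73.4]
ft_force: [-0.2, -0.1, 2.1]
finger_gap: 23.0
grip_force: 59.9
```

shift_gripper:
  motion:
    - {"xyz": [0, 0, 1.5]}
    - {}
    - {}

```text
clock: 8.3
tcp_pos: [549.6, 334.9, 71.2]
eef_rot: [179.9, -0.0, 73.4]
ft_force: [-3.3, -2.5, 12.8]
finger_gap: 22.5
grip_force: 61.4
```

Seated on the edge (13 N). Release and go up.

shift_gripper:
  motion:
    - {}
    - {}
    - {}
    - {}
    - {}
    - {}
    - {}
    - {}
  finger_gap: 60

```text
clock: 9.1
tcp_pos: [549.3, 334.8, 69.6]
eef_rot: [-180.0, 0.0, 73.4]
ft_force: [-0.5, -0.1, 0.4]
finger_gap: 60.1
grip_force: 0.0
```

shift_gripper:
  motion:
    - {"xyz": [0, 0, -15]}
    - {"xyz": [0, 0, -30]}
    - {"xyz": [0, 0, -40]}
    - {"xyz": [0, 0, -40]}
    - {"xyz": [0, -45, 0]}
    - {"xyz": [0, -45, 0]}
    - {"xyz": [0, -45, 0]}
    - {}

```text
clock: 9.9
tcp_pos: [413.4, 376.6, 196.8]
eef_rot: [-180.0, -0.1, 73.9]
ft_force: [0.8, 1.2, 0.2]
finger_gap: 59.8
grip_force: 0.0
```

```bash
python3 - <<'E'
from cell import bot, viewer, workorder
import cv2,numpy as np
a=viewer.camera("scene"); b=viewer.camera("top")
A=cv2.resize(a["frame"][150:300,195:295],(400,600),interpolation=2)
B=cv2.resize(b["frame"][140:290,205:305],(400,600),interpolation=2)
cv2.imwrite("pics/a4.png",np.hstack([A,B]))
E
```

```text
(no output)
```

View pics/a4.png

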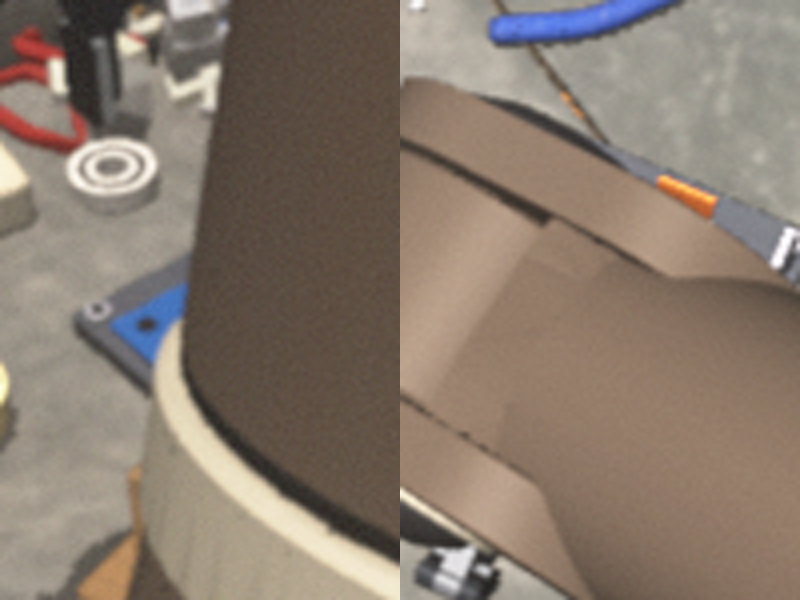

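```bash
python3 go.py 424.8 138.3 230 73.4
```

```text
d tool [-224.5   72.   -33.9] rot [ 1.799e+02 -6.000e-02  7.355e+01] turn 0.2
```

The arm hides the clip in this view; only the far orange tail shows, at (690,195). I'll move over the gauge and look again from there.

shift_gripper:
  motion:
    - {"xyz": [-45, 14.4, 0]}
    - {"xyz": [-45, 14.4, 0]}
    - {"xyz": [-45, 14.4, 0]}
    - {"xyz": [-45, 14.4, 0]}
    - {"xyz": [-44.5, 14.4, 0]}
    - {}
    - {}

```text
clock: 10.7
tcp_pos: [426.2, 135.6, 195.2]
eef_rot: [179.9, -0.0, 73.1]
ft_force: [0.7, 0.4, 0.6]
finger_gap: 59.6
grip_force: 0.0
```

```bash
python3 - <<'E'
from cell import bot, viewer, workorder
import cv2,numpy as np
a=viewer.camera("scene"); b=viewer.camera("top")
A=cv2.resize(a["frame"][190:340,205:375],(400,353),interpolation=2)
A2=cv2.resize(a["frame"][165:265,205:305],(400,400),interpolation=2)
B=cv2.resize(b["frame"][150:300,215:395],(400,333),interpolation=2)
c=np.zeros((600,800,3),np.uint8);c[:400,:400]=A2;c[:353,400:]=A;c[360:600,400:]=B[:240]
cv2.imwrite("pics/a5.png",c)
E
python3 go.py 424.8 138.4 95 73.4
```

```text
d tool [ -0.   -0.7 100.1] rot [ 1.7997e+02 -6.0000e-02  7.3390e+01] turn -0.0
```

View pics/a5.png

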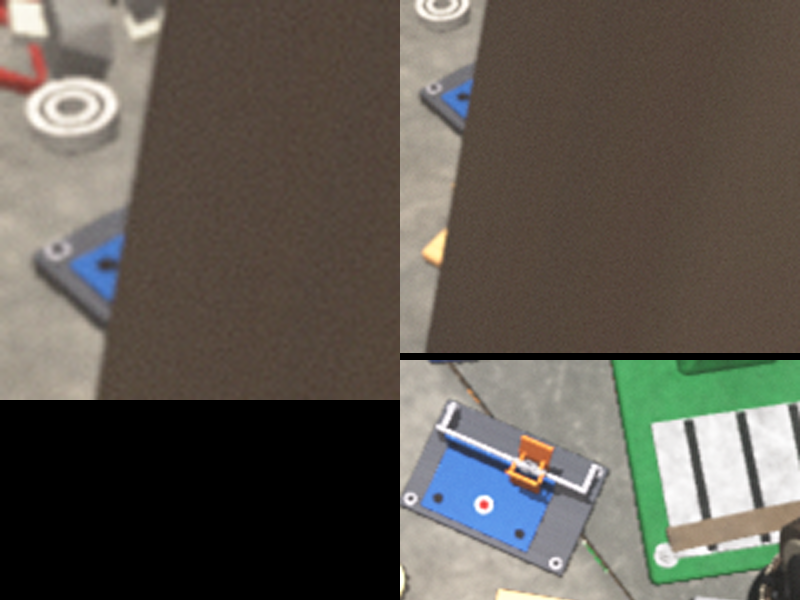

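The top view (lower right) shows the clip on the fence and leg at about (530,462), with the bracket drawn against the fence and the spot at (484,505). I'll measure the new spot position in code and go down on the gauge.

```bash
python3 - <<'E'
from cell import bot, viewer, workorder
import numpy as np
from h import *
d=dict(np.load("pics/top0.npz")); b=viewer.camera("top"); np.savez("pics/top1.npz",**b)
def cen(f):
    f=f[200:230,235:270].astype(int); m=(f[...,2]-f[...,1:2].max(-1)>60)&(f[...,2]-f[...,0]>60); y,x=np.nonzero(m); return x.mean()+235,y.mean()+200,m.sum()
for f in (d["frame"],b["frame"]):
    x,y,n=cen(f); print(x,y,n,atz("top",(x,y),16,False))
E
```

```text
251.5 215.71428571428572 14 [518.54272917 372.24388877]
259.4642857142857 208.21428571428572 28 [536.79665901 358.10413186]
```

shift_gripper:
  motion:
    - {"xyz": [0, 0, 30]}
    - {"xyz": [0, 0, 30]}
    - {"xyz": [0, 0, 25]}
    - {"xyz": [0, 0, 15]}
    - {}

```text
clock: 11.35
tcp_pos: [423.3, 138.9, 92.9]
eef_rot: [-179.8, 0.1, 73.6]
ft_force: [-0.7, 0.2, 0.2]
finger_gap: 59.8
grip_force: 0.0
```

shift_gripper:
  motion:
    - {}
    - {}
    - {}
    - {}
    - {}
    - {}
    - {}
    - {}
    - {}
    - {}
  finger_gap: 10

```text
clock: 12.35
tcp_pos: [425.5, 138.2, 95.6]
eef_rot: [179.9, -0.1, 73.4]
ft_force: [-0.7, 0.8, 6.3]
finger_gap: 21.7
grip_force: 58.4
```

shift_gripper:
  motion:
    - {"xyz": [0, 0, -15]}
    - {"xyz": [0, 0, -25]}
    - {"xyz": [0, 0, -30]}
    - {"xyz": [0, 0, -30]}
    - {"xyz": [0, 0, -25]}
    - {}
    - {}
    - {}

```text
clock: 13.15
tcp_pos: [424.1, 137.0, 218.6]
eef_rot: [-179.9, 0.1, 73.4]
ft_force: [-0.0, -0.6, -2.2]
finger_gap: 21.5
grip_force: 59.0
```

```bash
python3 - <<'E'
from h import *
import cv2
from scipy.ndimage import label,center_of_mass
for k in (0,1):
    f=np.load(f"pics/top{k}.npz")["frame"].astype(int)[200:230,235:275]
    m=(f[...,2]-f[...,1]>50)&(f[...,2]-f[...,0]>50); l,n=label(m)
    for i in range(1,n+1):
        y,x=center_of_mass(m,l,i); x+=235;y+=200; print(k,x,y,(l==i).sum(),atz("top",(x,y),16,False))
E
```

```text
0 251.5 215.71428571428572 14 [518.54272917 372.24388877]
1 262.5 200.0 2 [555.18339215 354.38089175]
1 269.15 203.55 40 [549.65050411 339.40499474]
1 274.0 204.0 1 [550.17240817 329.16097525]
1 252.4 214.6 15 [521.16161427 370.73606262]
```

```bash
python3 go.py 519.5 372 135 73.4
```

```text
d tool [252.5  24.2  83.6] rot [-1.7993e+02  7.0000e-02  7.3390e+01] turn -0.0
```

shift_gripper:
  motion:
    - {"xyz": [30, 2.4, 0]}
    - {"xyz": [42, 4, 0]}
    - {"xyz": [42, 4, 0]}
    - {"xyz": [42, 4, 0]}
    - {"xyz": [42, 4, 0]}
    - {"xyz": [34, 3.8, 0]}
    - {"xyz": [20.5, 2, 0]}
    - {}
    - {}
    - {}

```text
clock: 14.15
tcp_pos: [519.7, 371.5, 218.6]
eef_rot: [-180.0, 0.1, 73.4]
ft_force: [-0.4, -0.4, -2.1]
finger_gap: 21.5
grip_force: 59.0
```

```bash
python3 - <<'E'
from cell import bot, viewer, workorder
import numpy as np
d=[]
for i in range(10):
    viewer.camera("top"); o=bot.observe(); d.append(np.r_[o["tcp_pos"],o["ft_force"],o["eef_rot"][2]])
print(np.mean(d,0).round(2),np.std(d,0).round(2))
E
```

```text
[ 5.2022e+02  3.7196e+02  2.1969e+02  7.0000e-02 -1.4000e-01 -1.2900e+00
  7.3360e+01] [0.09 0.4  0.27 0.58 0.38 0.4  0.02]
```

shift_gripper:
  motion:
    - {"xyz": [0, 0, 20]}
    - {"xyz": [0, 0, 25]}
    - {"xyz": [0, 0, 25]}
    - {"xyz": [0, 0, 20]}
    - {"xyz": [0, 0, 10]}
    - {"xyz": [0, 0, 3]}
    - {}
    - {}

```text
clock: 15.45
tcp_pos: [520.5, 373.3, 117.8]
eef_rot: [179.9, -0.1, 73.4]
ft_force: [-0.1, -0.7, -0.5]
finger_gap: 21.7
grip_force: 59.0
```

```bash
python3 - <<'E'
from cell import bot, viewer, workorder
import cv2,numpy as np
d=[]
for i in range(6):
    a=viewer.camera("scene"); o=bot.observe(); d.append(np.r_[o["tcp_pos"],o["ft_force"]])
print(np.mean(d,0).round(2))
b=viewer.camera("top"); np.savez("pics/scene2.npz",**a)
A=cv2.resize(a["frame"][150:270,200:300],(500,600),interpolation=2)
B=cv2.resize(b["frame"][150:300,215:290],(300,600),interpolation=2)
cv2.imwrite("pics/a6.png",np.hstack([A,B]))
E
```

```text
[ 5.2043e+02  3.7299e+02  1.1749e+02 -1.3000e-01  1.3000e-01 -7.7000e-01]
```

View pics/a6.png

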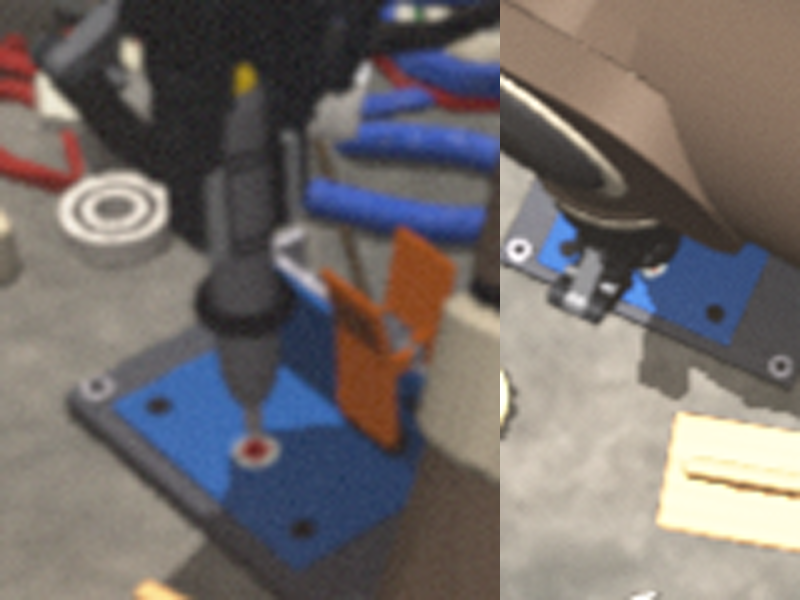

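```bash
python3 - <<'E'
import numpy as np
d=np.load("pics/scene2.npz")
def pr(P):
    p=d["mtx"]@(d["T"][:3,:3].T@(np.array(P,float)-d["T"][:3,3])); p=p[:2]/p[2]; return ((p-[200,150]+.5)*5-.5).round(0)
for P in [(519.5,372,16),(519.5,372,24.6),(519.5,372,54.6),(519.5,372,88),(519.5,372,181),(523.5,372,24.6),(519.5,376,24.6)]: print(P,pr(P))
E
```

```text
(519.5, 372, 16) [262. 449.]
(519.5, 372, 24.6) [261. 432.]
(519.5, 372, 54.6) [257. 369.]
(519.5, 372, 88) [253. 296.]
(519.5, 372, 181) [239.  72.]
(523.5, 372, 24.6) [267. 426.]
(519.5, 376, 24.6) [252. 428.]
```

The scene view shows the tip at (254,437) just above the red spot at (255,450), with the pen upright and the clip clear at (370,360). The projected position agrees to about 2 mm, so I'll press on gently.

```bash
cat > f.py <<'E'
from cell import bot, viewer, workorder
import numpy as np
d=[]
for i in range(8):
    viewer.camera("top"); o=bot.observe(); d.append(np.r_[o["tcp_pos"],o["ft_force"]])
print("MEAN",np.mean(d,0).round(2))
E
```

shift_gripper:
  motion:
    - {"xyz": [0, 0, 2]}
    - {"xyz": [0, 0, 2]}
    - {"xyz": [0, 0, 2]}
    - {"xyz": [0, 0, 1]}
    - {}
    - {}

```text
clock: 16.4
tcp_pos: [520.0, 372.7, 109.6]
eef_rot: [-180.0, 0.0, 73.4]
ft_force: [-0.4, 0.5, -0.3]
finger_gap: 21.7
grip_force: 59.0
```

```bash
python3 f.py
```

```text
MEAN [ 5.2005e+02  3.7270e+02  1.0967e+02 -2.2000e-01 -1.4000e-01 -9.1000e-01]
```

shift_gripper:
  motion:
    - {"xyz": [0, 0, 1]}
    - {"xyz": [0, 0, 1]}
    - {"xyz": [0, 0, 1]}
    - {}
    - {}

```text
clock: 17.3
tcp_pos: [520.1, 372.8, 106.7]
eef_rot: [180.0, -0.0, 73.4]
ft_force: [-0.1, 0.1, 0.8]
finger_gap: 21.5
grip_force: 59.1
```

```bash
python3 f.py
```

```text
MEAN [ 5.2011e+02  3.7272e+02  1.0669e+02 -3.3000e-01 -2.9000e-01  1.2300e+00]
```

shift_gripper:
  motion:
    - {"xyz": [0, 0, 1]}
    - {"xyz": [0, 0, 1]}
    - {"xyz": [0, 0, 0.7]}
    - {}
    - {}
    - {}
    - {}

```text
clock: 18.4
tcp_pos: [520.1, 372.7, 104.0]
eef_rot: [180.0, -0.0, 73.4]
ft_force: [-0.4, -0.7, 2.4]
finger_gap: 21.7
grip_force: 59.2
```

```bash
python3 f.py
```

```text
MEAN [ 5.2011e+02  3.7270e+02  1.0395e+02 -2.9000e-01 -6.0000e-02  2.5100e+00]
```

```bash
python3 -c "
from cell import bot, viewer, workorder
print(workorder.sign_off())"
```

```text
the job is handed in; nothing more can be done
None
```

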